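# Cap the lapping paste, then hold the mould's sprung slide out at its mark

## Task

Keep grit out of the mould: press the loose white lid of the green lapping-paste tub straight down until it sits fully home and level on the rim. Then pull the mould's spring-return slide out by its black knob until its red front edge lines up with the two yellow marks on the rails, and finish while still holding it there against its spring, as it snaps shut if let go. Leave everything else on the bench where it lies.

Things in the scene. Friction and masses are not known exactly. Their poses are not given: they have to be found in the camera images.
- tub: green plastic tub of lapping paste, fixed to the bench, outer diameter 56 mm, rim 60 mm above its origin; origin at the centre of its underside (on the bench), z up. Four round sprung catches under the rim grip the lid: pushing the lid down past them takes about 5 to 12 N; a firm push of about 20 N on its middle bottoms it level, and it then stays down by itself.
- lid: loose white lid, diameter 64 mm, 18 mm tall, flat top; origin at the centre of its skirt's lower edge, z up (flat top 18 mm above it). It starts lying level on the tub's catches, its origin about 56 mm above the tub's; fully home its roof rests on the rim, its origin 46 mm above the tub's and its top 64 mm above the bench.
- mould: steel mould half fixed to the bench; origin on the bench below the knob of the closed slide, own -x is the pull direction (roughly towards the robot), z up. Clamp plate 420 x 200 x 25 mm reaching 130 mm in front (-x); two dark rails 20 mm wide, 104 mm between centre lines, tops 55 mm above the bench; a 200 x 200 mm block, top 115 mm above the bench, begins 70 mm behind (+x).
- slide (a joint): pull-out of the slide in m: 0 closed (where its spring holds it), growing as it is pulled along the mould's own -x, hard stop at 0.075. The spring pulls back with about 4.5 N when closed and 110 N/m more on the way out (11 N at 60 mm).
- slide_knob (a point): middle of the slide's upright black knob, a cylinder 22 mm in diameter and 45 mm tall on a thin stem; the point lies about 95 mm above the bench, the knob spans 70 to 115 mm and the slide's flat top under it is 60 mm above the bench. Moves with the slide.
- slide_edge (a point): middle of the slide's red front edge (the top edge towards the robot), 60 mm above the bench, 35 mm in front of the knob's axis along the mould's -x; the slide is an aluminium block 95 x 80 x 35 mm.
- mark: the mark: two thin upright yellow plates (3 x 20 x 12 mm), one on each rail, 108 mm apart across the slide; origin midway between them at their underside, 55 mm above the bench; its x axis is the mould's x. The slide's red edge must be in line with them, 35 to 60 mm out from where it is when closed.
- jar: bystander: closed blue jar with an orange label and a black cap, diameter 60 mm, 66 mm tall, standing loose; origin at the centre of its underside
- hammer: bystander: hammer lying loose on the left of the bench; origin at the underside of the tool
- parallel: bystander: bare steel bar 150 x 22 x 30 mm lying loose on the right; origin at the centre of its underside
- tray: bystander: blue open tray 150 x 110 x 30 mm with ejector pins, on the right; origin at the centre of its underside
- screwdriver: bystander: screwdriver lying loose at the left, beyond the hammer; origin at its underside
Not all that is in view belongs to the job. Of the things like the lid, leave any that is orange, purple or turquoise; of the rest the larger one is meant.

How it is judged:
By the outcome, as a careful person would: the job done as asked, in the order asked, and still so for the second after the job is handed in, while the arm keeps its last pose, push and grip.
It also fails if it takes over 43 s, if anything falls off the work surface, if the arm or the gripper's body presses on something with over 40 N, if the wrist force passes 120 N, or if a joint passes its speed limit or range.

## Robot

A 6-joint arm with a two-finger parallel gripper is mounted at the origin on the work surface. World frame = base frame: x ahead of the robot, y to its left, z up, the work surface at z = 0. Lengths are in m, angles in rad, forces in N, time in s.
With the tool pointing down it reaches from about 0.35 to 0.8 m from the base axis. Payload 7.3 kg.
Tool frame: the origin (TCP) lies midway between the tips of the shut fingers; the grasp point (between the pads) lies 19 mm behind it; z points along the fingers, y is the line along which they close (so a half turn about z gives the same grasp; the last joint's range is limited). The gripper opens to 85 mm and grips with 20 to 120 N. Pads are 22 mm wide; open, the fingers measure 114 mm over their backs; the gripper's body (76 mm by 85 mm) begins 54 mm behind the grasp point. The pads swing forward as they close: fully open they stand 13 mm farther back than shut.
Start: joints at [0.998, 0.342, 1.524, -0, 1.275, -0.146], TCP at [0.217, 0.478, 0.231] pointing down, gripper open.
Joint ranges: [-2.53, 2.53], [-0.77, 2.02], [0.04, 2.7], [-1, 4.14], [0.28, 2.66], [-3.11, 3.11]. Speed limits (rad/s): [2.57, 2.57, 3.14, 3.14, 3.14, 3.14].

## Interface

Orientations are given as a rotation vector (axis times angle).
In Python, from station import ctrl gives the robot as it stands. The module is installed in compiled form; this text tells all that it offers.
- The arm moves only by the shell command python3 -m pendant 'ROWS' [OPENING] [FORCE]. ROWS is a JSON object of lists of equal length, an entry for each row: "slide": the shift along the tool's x, y, z in mm, a list of three; "twist": the turn, a rotation vector about the tool's x, y, z in rad, a list of three. In form: {"slide": [[tx, ty, tz], ...], "twist": [[wx, wy, wz], ...]}. A call has 1 to 10 rows; each row shifts and turns the commanded pose from where the row before left it, along the tool's axes as they then stand; what a row does not reach is not made up. A row lasts 1/12 s, in which the tool goes at most 41.7 mm and 7.16 degrees, less where a joint would pass 70% of its speed; a pose out of reach is approached as far as the arm can. A call with a gripper value outside its range is refused whole. OPENING is the finger opening in mm, from 0 to 85.4, set as the call begins (- or left out, the last holds). The fingers move at their own pace and stop on an object; FORCE is the grip in N (left out, the last holds). Time passes only in rows, so rows that do not move let the fingers close. It gives the time, the measured TCP pose, the force, the opening and the grip force at its end, in the units of the state.
- ctrl.read_state(): the state, without advancing time (a new reading comes with each control period).
- ctrl.capture(name): name is "scene" or "top" or "wrist"; returns a dict with "color" (480x640x3 uint8, red, green, blue), "fovy" (degrees; the focal length in pixels is half the picture's height over the tangent of half this angle, whatever the lens; pixels are square), "cx", "cy" (the principal point, pixels), "T" (4x4, takes a point from camera to world coordinates); the wrist camera has in their place "tool_from_camera" (4x4, takes a point from camera to tool coordinates, whose origin is the TCP and whose axes are the flange's). Camera axes: x right, y down, z forward; pixel columns grow to the right and rows downward; lengths in m; the calibration is good to about 2 mm. A picture is of the moment at which its call begins: read the wrist's pose just before it. There is no depth.
- ctrl.job_done(): hands the job in; it is judged then, once.
The state is a dict: "clock": time; "joint_pos": joint angles; "joint_velocities": joint speeds; "joint_efforts": joint torques, N m; "position": TCP position; "eef_rot": TCP orientation; "force": force on the tool from outside, world axes, zero at the start; "torque": the same for the moment, N m; "opening": opening from 0.0 (shut) to 1.0 (fully open); "grip_force": force on a finger pad.
Only numpy, scipy, OpenCV 4.12 (cv2) and the standard library are available. Lean on these libraries where they do the work, as an engineer would, in place of code of your own. Each camera call takes 0.05 s, during which the arm holds its last target. There are 200 camera calls.

## Working session

There is one attempt and no reset: what is moved stays moved. The work goes in short steps, Python scripts to look and compute and a shell command to move; the robot and the scene stay as the last step left them, time stands still between calls to the robot, and variables do not carry over. Pictures are saved under pics/ and viewed, at most 10 in all, crops included, and the job is handed in when it is done.

```bash
mkdir -p pics; cat > h.py <<'E'
import numpy as np, cv2
from scipy.spatial.transform import Rotation as R
from station import ctrl
def cap(n):
    s=ctrl.read_state(); c=ctrl.capture(n)
    if 'T' not in c:
        T=np.eye(4); T[:3,:3]=R.from_rotvec(s['eef_rot']).as_matrix(); T[:3,3]=s['position']
        c['T']=T@np.array(c['tool_from_camera'])
    c['T']=np.array(c['T']); return c
def save(c,name,box=None,k=1):
    im=c['color'][:,:,::-1]
    if box: x0,y0,x1,y1=box; im=im[y0:y1,x0:x1]
    cv2.imwrite('pics/'+name,cv2.resize(np.ascontiguousarray(im),None,fx=k,fy=k,interpolation=cv2.INTER_CUBIC))
def ray(c,u,v):
    f=240/np.tan(np.radians(c['fovy'])/2)
    d=c['T'][:3,:3]@np.array([(u-c['cx'])/f,(v-c['cy'])/f,1]); return c['T'][:3,3],d
def onz(c,u,v,z):
    o,d=ray(c,u,v); return o+d*(z-o[2])/d[2]
def proj(c,p):
    f=240/np.tan(np.radians(c['fovy'])/2)
    q=c['T'][:3,:3].T@(np.asarray(p)-c['T'][:3,3]); return np.array([c['cx']+f*q[0]/q[2],c['cy']+f*q[1]/q[2]])
def blobs(c,lo,hi,amin=30):
    h=cv2.cvtColor(c['color'],cv2.COLOR_RGB2HSV); m=cv2.inRange(h,lo,hi)
    n,l,s,ce=cv2.connectedComponentsWithStats(m)
    return [(ce[i].round(1),s[i]) for i in range(1,n) if s[i][4]>=amin],l
E
python3 - <<'E'
from h import *
for n in('scene','top'):
    c=cap(n); save(c,n+'1.png'); print(n,c['fovy'],c['cx'],c['cy'],c['T'].round(3).tolist())
s=ctrl.read_state(); print(s)
E
```

```text
scene 55.647554824687 320.3884280769855 238.65624012156272 [[-0.213, 0.781, -0.587, 1.256], [0.977, 0.165, -0.135, 0.162], [-0.008, -0.603, -0.798, 1.08], [0.0, 0.0, 0.0, 1.0]]
top 44.867035810709275 313.33472190830474 239.4317536397384 [[0.016, -0.992, 0.127, 0.347], [-1.0, -0.015, 0.012, -0.01], [-0.01, -0.128, -0.992, 1.385], [0.0, 0.0, 0.0, 1.0]]
{'clock': 0.1, 'joint_pos': array([ 9.97990958e-01,  3.42620221e-01,  1.52495698e+00,  1.59973946e-05,
        1.27538440e+00, -1.45998562e-01]), 'joint_velocities': array([ 0.00135894, -0.00122464, -0.00244359, -0.00177338,  0.00098107,
        0.0007093 ]), 'joint_efforts': array([ 1.47795447e-03, -4.34448016e+01, -2.46490592e+01, -2.74760368e-04,
        4.61046322e-03, -2.85291918e-06]), 'position': array([0.21710508, 0.47760207, 0.2307001 ]), 'eef_rot': array([-6.65251512e-01, -3.06984134e+00,  2.00418183e-03]), 'force': array([-0.64431831, -0.35800446, -0.02238647]), 'torque': array([-0.00579505,  0.00731423, -0.01693831]), 'grip_force': 0.0, 'opening': 1.004108975553209}
```

View pics/top1.png

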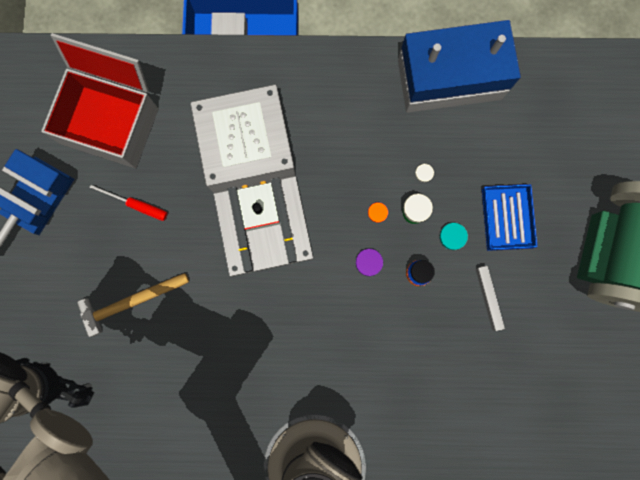

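View pics/scene1.png

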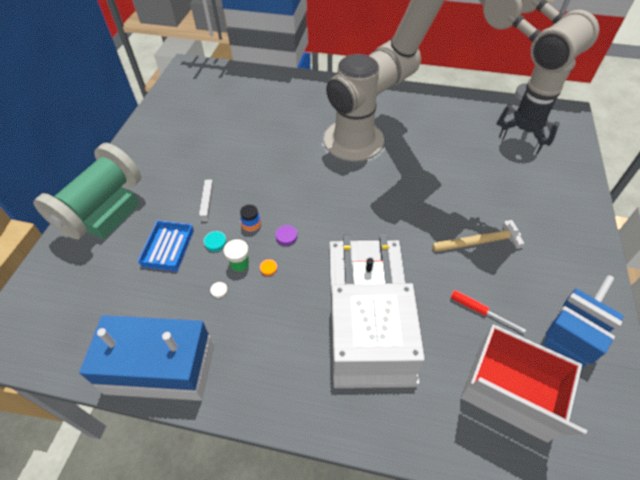

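Top view (lid candidates): large white (418,208) on the green tub, small white (425,173), orange (378,212), purple (370,262), turquoise (454,236), and the jar's black cap (421,271). I choose the large white one on the green tub at (418,208), which is (236,250) in the scene view. The knob is at about (257,208), the red edge at about (262,225), and the yellow marks at (243,249) and (290,239).

```bash
python3 - <<'E'
from h import *
t=cap('top'); s=cap('scene')
a=t['color'][150:275,350:475]; b=s['color'][190:310,190:315]
b=cv2.resize(b,(125,125)); d=t['color'][165:290,205:330]
save({'color':np.hstack([a,b,d])},'crop1.png',None,2.1)
wt=[x for x in blobs(t,(0,0,190),(180,50,255),60)[0] if 380<x[0][0]<450]
ws=[x for x in blobs(s,(0,0,190),(180,50,255),60)[0] if 200<x[0][0]<260]
print(wt);print(ws)
def tri(p,q):
    o1,d1=ray(t,*p);o2,d2=ray(s,*q)
    k=np.linalg.lstsq(np.c_[d1,-d2],o2-o1,rcond=None)[0]
    A,B=o1+k[0]*d1,o2+k[1]*d2; return (A+B)/2,np.linalg.norm(A-B)
for x in wt:
    print('lid top',onz(t,*x[0],.074).round(4),'diam mm',2*np.sqrt(x[1][4]/np.pi)*1.3/(240/np.tan(np.radians(t['fovy'])/2))*1000)
for n,c in(('t',t),('s',s)):
    for nm,lo,hi,z in(('yel',(22,120,120),(34,255,255),.061),('red',(0,120,100),(8,255,255),.06),):
        for x in blobs(c,lo,hi,6)[0]:
            print(n,nm,x[0],x[1],onz(c,*x[0],z).round(4))
E
```

```text
[(array([424.4, 172.2]), array([416, 164,  18,  17, 241], dtype=int32)), (array([417.9, 207.3]), array([405, 194,  27,  28, 593], dtype=int32))]
[(array([208.7,  47.2]), array([202,  41,  16,  16, 155], dtype=int32)), (array([205. , 197.5]), array([199, 180,  13,  36, 265], dtype=int32)), (array([235.4, 248.9]), array([223, 239,  25,  21, 397], dtype=int32)), (array([218.2, 288.9]), array([210, 282,  17,  15, 203], dtype=int32))]
lid top [ 0.6749 -0.2469  0.074 ] diam mm 39.17355914376538
lid top [ 0.5926 -0.2314  0.074 ] diam mm 61.44858078648112
t yel [288.1 238.9] [284 237   9   4  24] [0.517  0.0645 0.061 ]
t yel [242.7 248.6] [239 247   8   4  24] [0.493  0.1682 0.061 ]
t red [100.1  64.9] [  57   41   85   49 1722] [0.9313 0.5251 0.06  ]
t red [103.1 117.2] [  60   72   84   83 3611] [0.8014 0.5097 0.06  ]
t red [57.2 98.9] [48 76 19 47 74] [0.8452 0.6224 0.06  ]
t red [ 49.7 131.3] [ 45 129  11   5  15] [0.7653 0.6344 0.06  ]
t red [145.6 208.6] [125 197  42  24 439] [0.5831 0.3969 0.06  ]
t red [261.2 225. ] [244 221  35   9  55] [0.5485 0.1274 0.06  ]
s yel [346.5 247.4] [344 246   6   4  22] [0.5202 0.0672 0.061 ]
s yel [384.8 247.1] [382 246   7   3  18] [0.4973 0.1706 0.061 ]
s yel [268.  266.6] [262 261  13  12 117] [ 0.6265 -0.1277  0.061 ]
s red [108.5  16.4] [ 99   0  19  36 229] [-0.5211 -1.2074  0.06  ]
s red [124.9   8.4] [115   0  21  24 293] [-0.6031 -1.1688  0.06  ]
s red [351.9  24.7] [ 305    0  106   56 4608] [-0.6647 -0.1242  0.06  ]
s red [474.5  42.1] [ 418    0  117   76 5593] [-0.6264  0.3985  0.06  ]
s red [537.7  19.3] [521   9  33  22 361] [-0.8704  0.6663  0.06  ]
s red [595.1  50. ] [ 567   15   57   67 1412] [-0.6621  0.8763  0.06  ]
s red [469.3 302.4] [451 290  38  26 368] [0.6247 0.4022 0.06  ]
s red [528.4 372.4] [ 476  329  101   89 4745] [0.7816 0.5379 0.06  ]
```

View pics/crop1.png

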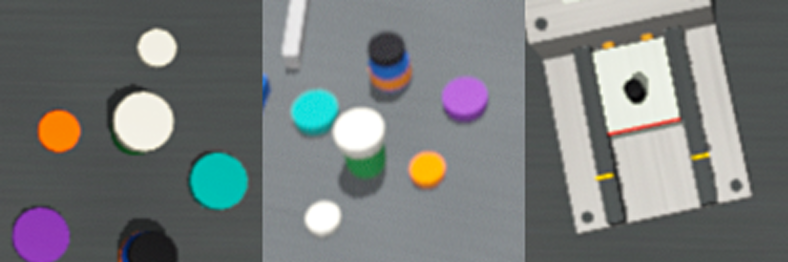

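The crops confirm the choice: the large white lid (418,208) sits on the green tub. Its measured diameter is 61 mm against 64 mm stated, centre (0.592, -0.231). The marks are 106 mm apart against 108 mm stated, with their midpoint at (0.507, 0.118). The red edge is 45 mm from the mark line (35–60 mm expected). I'll turn the tool to y = +13° and go over the lid.

```bash

python3 -m pendant '{"slide":[[0,0,0],[0,0,0],[0,0,0],[0,0,0],[0,0,0],[0,0,0],[0,0,0],[0,0,0]],"twist":[[0,0,0.1145],[0,0,0.1145],[0,0,0.1145],[0,0,0.1145],[0,0,0.1145],[0,0,0.1145],[0,0,0.1145],[0,0,0.1145]]}' 0 40
python3 -m pendant '{"slide":[[-31,8,0],[-31,8,0],[-31,8,0],[-31,8,0],[-31,8,0],[-31,8,0],[-31,8,0],[-31,8,0],[-31,8,0],[-31,8,0]],"twist":[[0,0,0],[0,0,0],[0,0,0],[0,0,0],[0,0,0],[0,0,0],[0,0,0],[0,0,0],[0,0,0],[0,0,0]]}'
python3 - <<'E'
from h import *
s=ctrl.read_state(); Rt=R.from_rotvec(s['eef_rot']).as_matrix()
print(s['joint_pos'].round(3),Rt.round(3),(Rt.T@(np.array([.592,-.231,.14])-s['position'])*1000).round(1))
E
```

```text
clock: 0.87
position: [0.2172, 0.4778, 0.2311]
eef_rot: [1.961, 2.454, -0.001]
force: [0.4, -0.5, -0.0]
opening: -0.001
grip_force: 0.0
clock: 1.7
position: [0.3656, 0.1926, 0.2313]
eef_rot: [1.954, 2.46, 0.0]
force: [0.0, -0.4, -0.0]
opening: 0.001
grip_force: 0.0
[0.299 0.136 1.802 0.    1.204 0.071] [[-0.226  0.974  0.   ]
 [ 0.974  0.226  0.   ]
 [ 0.     0.    -1.   ]] [-463.8  124.7   91.3]
```

```bash

python3 -m pendant '{"slide":[[-30,8,0],[-30,8,0],[-30,8,0],[-30,8,0],[-30,8,0],[-30,8,0],[-30,8,0],[-30,8,0],[-30,8,0],[-30,8,0]],"twist":[[0,0,0],[0,0,0],[0,0,0],[0,0,0],[0,0,0],[0,0,0],[0,0,0],[0,0,0],[0,0,0],[0,0,0]]}'
python3 -m pendant '{"slide":[[-30,8,5],[-30,8,10],[-30,8,10],[-30,8,10],[-20,6,10],[0,0,0],[0,0,0]],"twist":[[0,0,0],[0,0,0],[0,0,0],[0,0,0],[0,0,0],[0,0,0],[0,0,0]]}'
python3 - <<'E'
from h import *
s=ctrl.read_state(); Rt=R.from_rotvec(s['eef_rot']).as_matrix()
print(s['joint_pos'].round(3),(Rt.T@(np.array([.592,-.231,.14])-s['position'])*1000).round(1))
c=cap('wrist'); save(c,'w1.png'); print(c['T'].round(3).tolist(), c['fovy'],c['cx'],c['cy'])
for x in blobs(c,(0,0,170),(180,60,255),400)[0]:
    print(x, onz(c,*x[0],.074).round(4))
E
```

```text
clock: 2.53
position: [0.5115, -0.0816, 0.2311]
eef_rot: [-1.954, -2.459, -0.0]
force: [0.6, 0.3, -0.0]
opening: -0.004
grip_force: 0.0
clock: 3.12
position: [0.5793, -0.2085, 0.1848]
eef_rot: [-1.954, -2.456, 0.001]
force: [-0.4, -0.7, -0.3]
opening: 0.001
grip_force: 0.0
[-0.47   0.546  1.326  0.     1.272 -0.697] [-24.9   7.5  44.7]
[[0.974, 0.216, 0.06, 0.564], [0.225, -0.938, -0.262, -0.143], [-0.0, 0.269, -0.963, 0.327], [0.0, 0.0, 0.0, 1.0]] 58.74974550015769 315.2067242598651 245.89334333084466
(array([329.6, 269.1]), array([ 279,  224,  101,   92, 6670], dtype=int32)) [ 0.5923 -0.2245  0.074 ]
(array([436.5, 306.1]), array([ 409,  282,   56,   50, 2171], dtype=int32)) [ 0.6651 -0.2334  0.074 ]
(array([ 53.4, 401.9]), array([   0,  390,  125,   26, 2517], dtype=int32)) [ 0.4297 -0.3608  0.074 ]
```

View pics/w1.png

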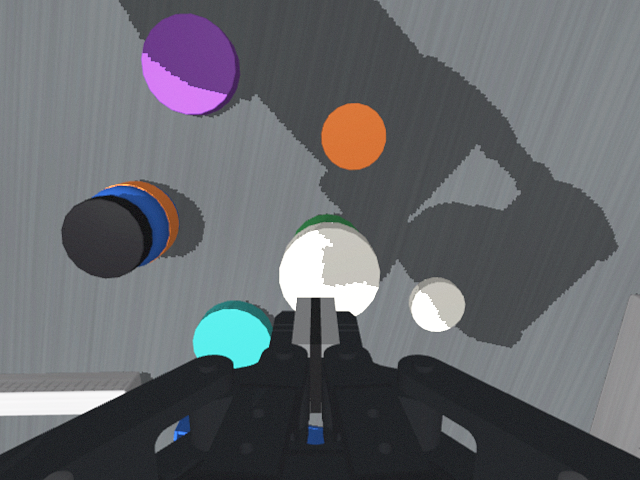

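The wrist view shows the large white lid on the green tub around (329,270), partly hidden by the fingers. Small white is at (437,306), orange (353,137), turquoise (232,337), purple (190,63) and the jar cap (106,236). I'll step past the lid so the fingers clear it in view, then re-measure.

```bash

python3 -m pendant '{"slide":[[-35,7,0],[-35,0,0],[0,0,0]],"twist":[[0,0,0],[0,0,0],[0,0,0]]}'
python3 - <<'E'
from h import *
c=cap('wrist'); save(c,'w2.png',(180,80,480,380),1.5)
h=cv2.cvtColor(c['color'],cv2.COLOR_RGB2HSV); m=cv2.inRange(h,(0,0,150),(180,60,255))
n,l,st,ce=cv2.connectedComponentsWithStats(m)
for i in range(1,n):
    if st[i][4]>1500: print(st[i],ce[i].round(1),onz(c,*ce[i],.074).round(4))
s=ctrl.read_state(); print(s['position'].round(4))
# predicted outline for the lid at guess, top and lower ring
for g in((.592,-.231),):
    for z in(.074,.056):
        P=np.array([proj(c,(g[0]+.032*np.cos(a),g[1]+.032*np.sin(a),z)) for a in np.linspace(0,6.28,60)])
        print(z,P.min(0).round(1),P.max(0).round(1))
E
```

```text
clock: 3.42
position: [0.603, -0.2786, 0.1869]
eef_rot: [1.955, 2.455, -0.002]
force: [-0.3, 0.7, -0.8]
opening: -0.003
grip_force: 0.0
[ 263  100  109  110 9383] [316.6 154.6] [ 0.5928 -0.2286  0.074 ]
[ 406  185   57   57 2540] [433.4 212.7] [ 0.67   -0.2465  0.074 ]
[   0  303  109   29 2863] [ 53.1 317. ] [ 0.4486 -0.3682  0.074 ]
[ 0.6024 -0.2761  0.1867]
0.074 [259.9 101. ] [368.8 211.8]
0.056 [263.4 102.5] [365.2 206.4]
```

View pics/w2.png

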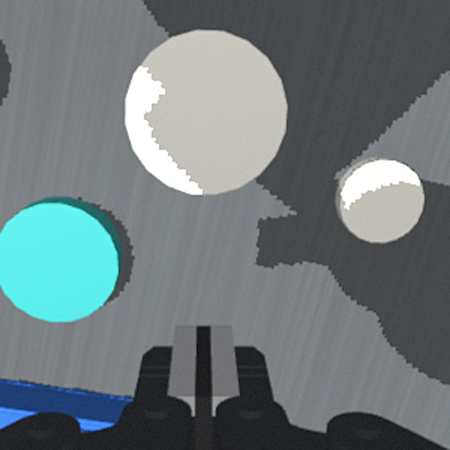

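The clear view puts the lid at (316.6,154.6), spanning 109x110 px where 109x111 was predicted, centre about (0.593, -0.230). I'll go over it and down.

```bash

python3 -m pendant '{"slide":[[23,1,20],[23,0,20],[0,0,20],[0,0,15],[0,0,5],[0,0,0],[0,0,0]],"twist":[[0,0,0],[0,0,0],[0,0,0],[0,0,0],[0,0,0],[0,0,0],[0,0,0]]}'
```

```text
clock: 4.05
position: [0.5933, -0.2289, 0.1075]
eef_rot: [1.953, 2.46, 0.001]
force: [1.0, -0.4, 0.7]
opening: 0.004
grip_force: 0.0
```

```bash

python3 -m pendant '{"slide":[[-1,0,8],[0,0,8],[0,0,7],[0,0,6],[0,0,3],[0,0,3],[0,0,2],[0,0,2],[0,0,0],[0,0,0]],"twist":[[0,0,0],[0,0,0],[0,0,0],[0,0,0],[0,0,0],[0,0,0],[0,0,0],[0,0,0],[0,0,0],[0,0,0]]}'
```

```text
clock: 4.88
position: [0.594, -0.231, 0.0682]
eef_rot: [1.953, 2.457, 0.001]
force: [0.8, -0.3, 4.8]
opening: -0.003
grip_force: 2.5
```

```bash

python3 -m pendant '{"slide":[[0,0,1.5],[0,0,1.5],[0,0,1],[0,0,1],[0,0,0],[0,0,0]],"twist":[[0,0,0],[0,0,0],[0,0,0],[0,0,0],[0,0,0],[0,0,0]]}'
```

```text
clock: 5.38
position: [0.5938, -0.2307, 0.0646]
eef_rot: [1.953, 2.458, 0.001]
force: [-3.4, 1.9, 15.2]
opening: 0.002
grip_force: 7.5
```

```bash

python3 -m pendant '{"slide":[[0,0,0.5],[0,0,0.5],[0,0,0],[0,0,0]],"twist":[[0,0,0],[0,0,0],[0,0,0],[0,0,0]]}'
```

```text
clock: 5.72
position: [0.5937, -0.2307, 0.064]
eef_rot: [1.953, 2.458, 0.001]
force: [-5.6, 1.6, 17.7]
opening: -0.001
grip_force: 9.1
```

```bash

python3 -m pendant '{"slide":[[0,0,0.8],[0,0,0.8],[0,0,0],[0,0,0],[0,0,0]],"twist":[[0,0,0],[0,0,0],[0,0,0],[0,0,0],[0,0,0]]}'
```

```text
clock: 6.13
position: [0.5937, -0.2307, 0.0639]
eef_rot: [1.952, 2.457, 0.001]
force: [-7.8, 4.1, 27.8]
opening: -0.003
grip_force: 13.7
```

The height stayed at 63.9 mm while the force rose to 28 N, so the lid has bottomed (64 mm expected). I'll lift and move toward the knob with the gripper opening.

```bash

python3 -m pendant '{"slide":[[0,0,-8],[0,0,-25],[0,0,-35],[0,0,-35],[15,4,-35],[31,8,0],[31,8,0],[31,8,0],[31,8,0],[31,8,0]],"twist":[[0,0,0],[0,0,0],[0,0,0],[0,0,0],[0,0,0],[0,0,0],[0,0,0],[0,0,0],[0,0,0],[0,0,0]]}' 60
python3 -m pendant '{"slide":[[31,8,0],[31,8,0],[31,8,0],[31,7,0],[0,0,0],[0,0,0]],"twist":[[0,0,0],[0,0,0],[0,0,0],[0,0,0],[0,0,0],[0,0,0]]}'
python3 - <<'E'
from h import *
w=cap('wrist'); s=cap('scene'); t=cap('top')
a=cv2.resize(w['color'],(533,400)); b=cv2.resize(s['color'][215:315,190:256],(264,400),interpolation=cv2.INTER_CUBIC)
save({'color':np.hstack([a,b])},'w3.png')
def lid(c,box):
    for x in blobs(c,(0,0,190),(180,50,255),150)[0]:
        if box[0]<x[0][0]<box[1] and box[2]<x[0][1]<box[3]: return x
lt=lid(t,(400,440,190,225)); ls=lid(s,(220,255,235,265)); print(lt,ls)
for z in (.074,.064):
    for n,c in(('t',t),('s',s)):
        P=np.array([proj(c,(.5935+.032*np.cos(q),-.2305+.032*np.sin(q),z)) for q in np.linspace(0,6.28,90)])
        print(z,n,P.min(0).round(1),P.max(0).round(1))
print(ctrl.read_state()['position'])
for nm,lo,hi,z in(('yel',(22,120,120),(34,255,255),.061),('red',(0,120,100),(8,255,255),.06),('blk',(0,0,0),(180,255,35),.115)):
    for x in blobs(w,lo,hi,40)[0]: print(nm,x[0],x[1],onz(w,*x[0],z).round(4))
E
```

```text
clock: 6.97
position: [0.5971, -0.0535, 0.1973]
eef_rot: [-1.954, -2.459, 0.0]
force: [0.9, -0.8, 0.1]
opening: 0.701
grip_force: 0.0
clock: 7.47
position: [0.5994, 0.0746, 0.1972]
eef_rot: [-1.95, -2.462, 0.001]
force: [0.4, -0.1, -0.1]
opening: 0.703
grip_force: 0.0
(array([417.4, 207.8]), array([404, 195,  28,  27, 587], dtype=int32)) (array([235.7, 251.3]), array([224, 242,  25,  20, 396], dtype=int32))
0.074 t [403.5 193.1] [431.5 220.7]
0.074 s [223.  238.3] [246.5 257.2]
0.064 t [402.9 194. ] [430.7 221.4]
0.064 s [223.7 240.5] [247.  259.3]
[0.59972371 0.07190676 0.19738417]
yel [175.7  34.4] [172  16   8  38 204] [0.4911 0.1726 0.061 ]
yel [189.3 215.3] [186 200   7  31 150] [0.5156 0.0656 0.061 ]
red [258.3 126.8] [254  62   9 132 579] [0.5492 0.1318 0.06  ]
blk [136.1  63.9] [124  61  27   5  57] [0.4922 0.1488 0.115 ]
blk [177.3  63.6] [153  60  48   6 121] [0.5117 0.1536 0.115 ]
blk [235.8  63.2] [220  61  34   5  71] [0.5395 0.1603 0.115 ]
blk [348.1  62.3] [260  61 154   6 199] [0.5928 0.1733 0.115 ]
blk [312. 139.] [291 111  41  43 477] [0.5839 0.1339 0.115 ]
blk [318.  422.6] [    0   303   640   177 54525] [ 0.6263 -0.0314  0.115 ]
```

View pics/w3.png

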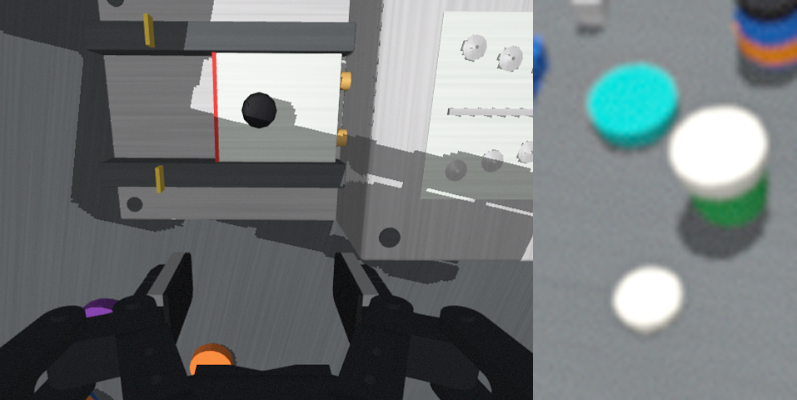

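The wrist view shows the knob at about (311,132) in full-picture pixels, the red edge at x≈258, and the marks at (176,34) and (189,215). In the scene crop the lid sits level and lower on the green tub; its centroid dropped 2.4 px where 2.2 px was predicted. Knob is at about (0.5835, 0.1365). I'll go over it.

```bash

python3 -m pendant '{"slide":[[27,-1,0],[27,0,10],[13,0,20],[0,0,20],[0,0,5],[0,0,0],[0,0,0],[0,0,0]],"twist":[[0,0,0],[0,0,0],[0,0,0],[0,0,0],[0,0,0],[0,0,0],[0,0,0],[0,0,0]]}'
python3 - <<'E'
from h import *
s=ctrl.read_state(); Rt=R.from_rotvec(s['eef_rot']).as_matrix()
print(s['position'].round(4),(Rt.T@(np.array([.5835,.1365,.076])-s['position'])*1000).round(1), Rt[:,1].round(3))
t=cap('top')
save(t,'t2.png',(190,150,340,290),4)
w=cap('wrist'); save(w,'w4.png')
for nm,lo,hi,z in(('yel',(22,120,120),(34,255,255),.061),('red',(0,120,100),(8,255,255),.06)):
    for x in blobs(w,lo,hi,40)[0]: print(nm,x[0],x[1],onz(w,*x[0],z).round(4))
E
```

```text
clock: 8.28
position: [0.5847, 0.137, 0.144]
eef_rot: [1.955, 2.457, 0.002]
force: [1.1, -0.2, -1.0]
opening: 0.702
grip_force: 0.0
[0.5847 0.137  0.144 ] [-0.2 -1.4 68. ] [0.974 0.225 0.002]
yel [152.4 152.8] [148 133  10  41 260] [0.4909 0.1712 0.061 ]
yel [171.4 330.5] [168 322  10  19  73] [0.5142 0.0728 0.061 ]
red [249.4 248.1] [244 180  12 140 716] [0.5491 0.1317 0.06  ]
```

View pics/w4.png

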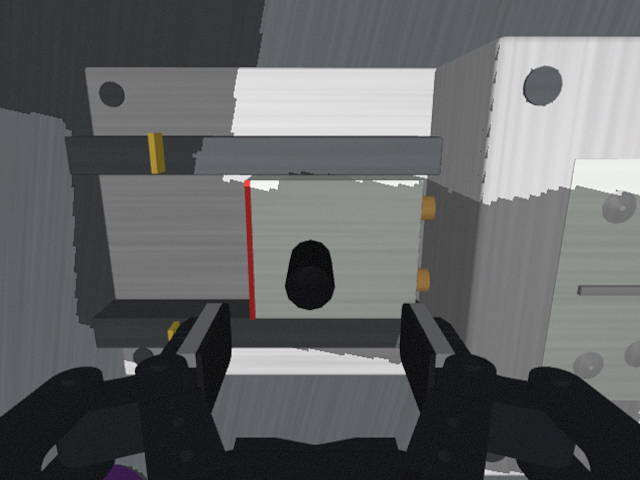

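The wrist view shows the knob from (310,262) at its bottom to (310,287) at its top, between the open fingers (tips at x≈222 and 412). The red edge is at x≈249 and the marks are at (152,153) and (172,330).

```bash
python3 - <<'E'
from h import *
w=cap('wrist'); print(onz(w,310.5,286,.115).round(4))
s=ctrl.read_state(); print(s['position'].round(4))
# mould frame from plate tops nearest edges
g=cv2.cvtColor(w['color'],cv2.COLOR_RGB2HSV); m=cv2.inRange(g,(22,120,120),(34,255,255)); 
c=max(cv2.findContours(m,0,2)[0],key=cv2.contourArea); print(cv2.approxPolyDP(c,2,True)[:,0].tolist())
t=cap('top')
for nm,lo,hi,z in(('yel',(20,100,100),(36,255,255),.061),('red',(0,100,80),(9,255,255),.06)):
    for x in blobs(t,lo,hi,6)[0]:
        if 220<x[0][0]<320 and 200<x[0][1]: print(nm,x[0],onz(t,*x[0],z).round(4))
E
```

```text
[0.5825 0.1384 0.115 ]
[0.5843 0.1375 0.1438]
[[148, 134], [152, 173], [157, 173], [154, 135]]
yel [288.5 238.9] [0.517  0.0636 0.061 ]
red [275.5 221.8] [0.5565 0.0945 0.06  ]
```

```bash

python3 -m pendant '{"slide":[[0,-1,15],[0,0,20],[0,0,18],[0,0,10],[0,0,4],[0,0,0],[0,0,0]],"twist":[[0,0,0],[0,0,0],[0,0,0],[0,0,0],[0,0,0],[0,0,0],[0,0,0]]}'
python3 -m pendant '{"slide":[[0,0,0],[0,0,0],[0,0,0],[0,0,0],[0,0,0],[0,0,0],[0,0,0],[0,0,0]],"twist":[[0,0,0],[0,0,0],[0,0,0],[0,0,0],[0,0,0],[0,0,0],[0,0,0],[0,0,0]]}' 10 70
```

```text
clock: 9.07
position: [0.5833, 0.1377, 0.0765]
eef_rot: [1.954, 2.459, 0.002]
force: [-0.2, 0.1, -0.6]
opening: 0.699
grip_force: 0.0
clock: 9.73
position: [0.5821, 0.1375, 0.0768]
eef_rot: [-1.954, -2.46, 0.001]
force: [-3.7, -1.8, 5.4]
opening: 0.238
grip_force: 68.3
```

Gripped: opening is about 20 mm and grip 68 N, on the 22 mm knob. I'll pull most of the way along tool -y, then look.

```bash

python3 -m pendant '{"slide":[[0,-4,0],[0,-6,0],[0,-7,0],[0,-7,0],[0,-7,0],[0,-6,0],[0,-3,0],[0,0,0],[0,0,0],[0,0,0]],"twist":[[0,0,0],[0,0,0],[0,0,0],[0,0,0],[0,0,0],[0,0,0],[0,0,0],[0,0,0],[0,0,0],[0,0,0]]}'
python3 - <<'E'
from h import *
s=ctrl.read_state(); print(s['position'].round(4))
w=cap('wrist'); save(w,'w5.png'); t=cap('top'); sc=cap('scene')
for n,c in(('w',w),('t',t),('s',sc)):
  for nm,lo,hi,z in(('yel',(20,100,100),(36,255,255),.061),('red',(0,100,80),(9,255,255),.06)):
    for x in blobs(c,lo,hi,5)[0]:
        P=onz(c,*x[0],z)
        if .45<P[0]<.6 and .04<P[1]<.2: print(n,nm,x[0],x[1],P.round(4))
E
```

```text
clock: 10.57
position: [0.5459, 0.1292, 0.0768]
eef_rot: [1.952, 2.457, 0.007]
force: [6.5, 3.5, 0.4]
opening: 0.243
grip_force: 69.3
[0.5459 0.1292 0.0768]
w yel [198.5 165.8] [189 138  20  58 966] [0.4925 0.1719 0.061 ]
w red [229.4 272.4] [ 222  204   16  143 1057] [0.5105 0.1334 0.06  ]
t yel [288.5 238.9] [285 238   8   3  15] [0.517  0.0636 0.061 ]
s yel [346.9 247.1] [344 245   7   5  32] [0.519  0.0681 0.061 ]
s yel [385.1 247. ] [382 245   8   5  32] [0.4968 0.1714 0.061 ]
```

View pics/w5.png

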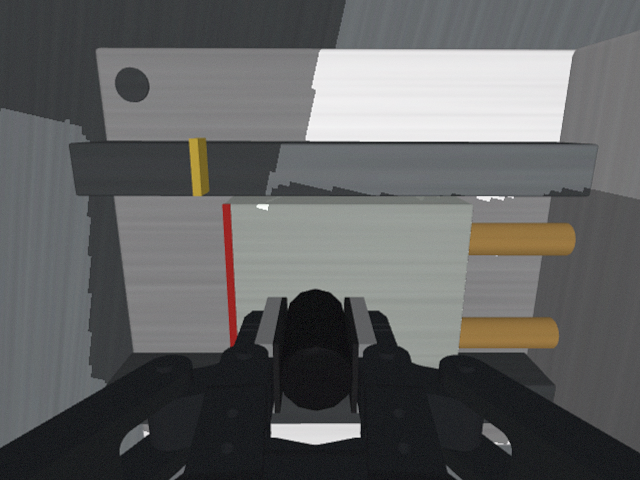

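The wrist view shows the knob held between the pads at (316,350), the red edge running from (226,204) to (234,347), and the left mark at (198,166), with a bright top face and a darker side face. About 9 mm remains; I'll measure it more finely.

```bash
cat > fine.py <<'E'
from h import *
ax=np.array([.9745,.2243,0])
def runs(c,lo,hi,rows):
    h=cv2.cvtColor(c['color'],cv2.COLOR_RGB2HSV); m=cv2.inRange(h,lo,hi)
    for r in rows:
        u=np.flatnonzero(m[r,100:420])+100
        if len(u): yield r,u.min(),u.max()+1,h[r,u.min()-1:u.max()+2,2].tolist()
w=cap('wrist'); s=ctrl.read_state(); print('tcp along ax',(ax@s['position']*1000).round(2),s['force'].round(1),s['clock'])
for r,a,b,v in runs(w,(20,100,60),(36,255,255),range(130,200,9)): print('yel',r,a,b,v,'z67 left',(1e3*ax@onz(w,a,r,.067)).round(2),'z55 right',(1e3*ax@onz(w,b,r,.055)).round(2))
for r,a,b,v in runs(w,(0,100,60),(9,255,255),range(205,345,25)): print('red',r,a,b,'z60 left',(1e3*ax@onz(w,a,r,.06)).round(2),'right',(1e3*ax@onz(w,b,r,.06)).round(2))
E
python3 fine.py
```

```text
tcp along ax 561.04 [8.4 2.9 0. ] 10.7667
yel 139 189 205 [146, 182, 181, 179, 178, 182, 178, 180, 177, 152, 115, 116, 115, 114, 118, 114, 113, 124] z67 left 517.49 z55 right 520.1
yel 148 189 207 [68, 132, 187, 182, 181, 181, 182, 179, 185, 172, 126, 113, 116, 118, 114, 116, 117, 117, 93, 65] z67 left 517.25 z55 right 520.63
yel 157 190 207 [85, 152, 186, 183, 182, 182, 182, 183, 183, 168, 112, 115, 114, 116, 117, 118, 116, 108, 69] z67 left 517.36 z55 right 520.4
yel 166 190 208 [62, 111, 190, 182, 183, 182, 183, 183, 183, 176, 141, 112, 114, 115, 116, 113, 116, 117, 102, 64] z67 left 517.12 z55 right 520.56
yel 175 191 208 [72, 131, 186, 180, 183, 180, 182, 180, 182, 170, 120, 114, 116, 119, 115, 117, 116, 109, 80] z67 left 517.22 z55 right 520.33
yel 184 192 209 [86, 150, 185, 179, 180, 179, 181, 183, 178, 153, 113, 117, 116, 115, 116, 117, 118, 109, 63] z67 left 517.33 z55 right 520.49
yel 193 192 206 [62, 112, 191, 181, 180, 181, 181, 184, 184, 177, 142, 113, 119, 116, 94, 71] z67 left 517.09 z55 right 519.11
red 205 222 230 z60 left 526.07 right 529.08
red 230 224 232 z60 left 526.28 right 529.34
red 255 225 233 z60 left 526.1 right 529.22
red 280 227 234 z60 left 526.32 right 529.09
red 305 228 235 z60 left 526.14 right 528.96
red 330 229 237 z60 left 525.95 right 529.23
```

The mark plate spans 517.2–520.5 mm along the mould axis (3 mm thick as given), centre 518.9. The slide's front edge is at 526.1, which agrees with knob axis minus 35 mm = 526.0. Pull 7.2 mm more.

```bash

python3 -m pendant '{"slide":[[0,-2.5,0],[0,-2.5,0],[0,-1.5,0],[0,-0.7,0],[0,0,0],[0,0,0],[0,0,0]],"twist":[[0,0,0],[0,0,0],[0,0,0],[0,0,0],[0,0,0],[0,0,0],[0,0,0]]}'
python3 fine.py
```

```text
clock: 11.35
position: [0.5392, 0.1277, 0.0768]
eef_rot: [1.952, 2.456, 0.008]
force: [8.3, 3.5, -0.4]
opening: 0.237
grip_force: 69.5
tcp along ax 554.12 [ 8.2  3.1 -0.6] 11.4
yel 139 209 224 [152, 188, 185, 183, 183, 182, 183, 185, 181, 154, 116, 117, 118, 117, 119, 120, 127] z67 left 517.45 z55 right 520.25
yel 148 209 225 [81, 147, 191, 187, 188, 188, 183, 184, 186, 176, 128, 116, 120, 116, 118, 120, 109, 66] z67 left 517.25 z55 right 520.44
yel 157 209 226 [68, 106, 179, 186, 186, 183, 185, 186, 188, 180, 158, 115, 115, 120, 118, 118, 115, 90, 69] z67 left 517.05 z55 right 520.63
yel 166 210 226 [66, 129, 190, 186, 184, 183, 185, 185, 185, 176, 129, 116, 118, 120, 121, 118, 110, 65] z67 left 517.2 z55 right 520.44
yel 175 211 226 [100, 170, 187, 184, 186, 186, 186, 185, 184, 155, 114, 118, 121, 117, 118, 110, 82] z67 left 517.35 z55 right 520.26
yel 184 211 227 [61, 118, 189, 186, 185, 185, 186, 184, 188, 176, 127, 115, 118, 117, 117, 120, 106, 63] z67 left 517.14 z55 right 520.45
yel 193 212 225 [81, 148, 187, 184, 184, 187, 183, 184, 181, 157, 115, 115, 116, 89, 70] z67 left 517.29 z55 right 519.49
red 205 222 230 z60 left 519.13 right 522.14
red 230 224 232 z60 left 519.34 right 522.4
red 255 225 233 z60 left 519.16 right 522.27
red 280 227 234 z60 left 519.38 right 522.15
red 305 228 235 z60 left 519.2 right 522.01
red 330 229 237 z60 left 519.01 right 522.29
```

```bash

python3 -m pendant '{"slide":[[0,-0.4,0],[0,0,0],[0,0,0],[0,0,0],[0,0,0],[0,0,0]],"twist":[[0,0,0],[0,0,0],[0,0,0],[0,0,0],[0,0,0],[0,0,0]]}'
python3 fine.py | grep -E 'tcp|red'
python3 - <<'E'
from h import *
s=cap('scene'); save(s,'s9.png',(180,180,480,330),2.5)
print([ (x[0],x[1]) for x in blobs(s,(0,0,190),(180,50,255),150)[0] if 210<x[0][0]<260])
E
```

```text
clock: 11.9
position: [0.5389, 0.1276, 0.0768]
eef_rot: [1.952, 2.456, 0.008]
force: [9.3, 3.8, 0.1]
opening: 0.238
grip_force: 69.4
tcp along ax 553.78 [ 8.3  3.  -1.1] 11.95
red 205 222 230 z60 left 518.83 right 521.84
red 230 224 232 z60 left 519.04 right 522.1
red 255 225 233 z60 left 518.86 right 521.98
red 280 227 234 z60 left 519.08 right 521.85
red 305 228 235 z60 left 518.9 right 521.72
red 330 229 237 z60 left 518.71 right 521.99
[(array([235.7, 251.3]), array([224, 242,  25,  20, 396], dtype=int32)), (array([218.2, 288.9]), array([210, 282,  17,  15, 203], dtype=int32))]
```

View pics/s9.png

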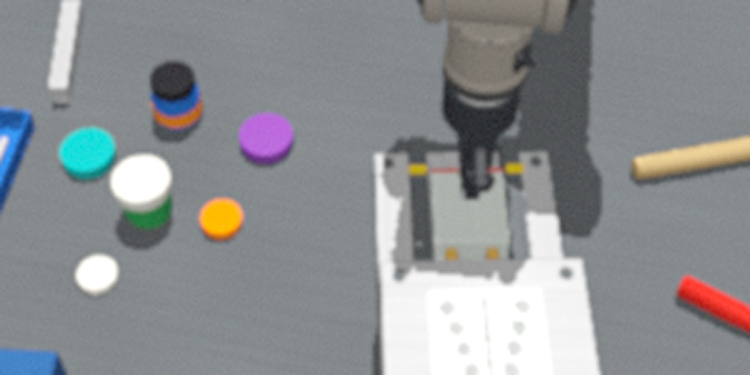

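The scene view shows the red edge at (465,170) in line with both yellow marks at (418,170) and (514,169). The lid at (141,183) is level on its tub, and the jar, hammer and discs are where they were. Handing in.

```bash
python3 -c "from station import ctrl; print(ctrl.job_done())"
```

```text
the job is handed in; nothing more can be done
None
```

The lid is pressed fully home (top measured at 63.9 mm under a 28 N push), and the slide was handed in still gripped, its red edge within about 0.1 mm of the yellow marks by the wrist camera, at 12 s of the 43 s allowed; the judging result was not shown.

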